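Close the filter housing and start it

ROBOT

A 7-joint arm with a two-finger parallel gripper is mounted at the origin on a cart in front of the work surface, level with it; the furniture and walls round the work are solid. World frame = base frame: x ahead of the robot, y to its left, z up, the work surface at z = 0. Lengths are in mm, angles in rad, forces in N, time in s.
With the tool pointing down it reaches from about 425 to 875 mm from the base axis. Payload 9.9 kg.
Tool frame: the origin (TCP) lies on the centre line of the jaws, within the pads' length; the fingertips stand 11 mm ahead of it and the grasp point (between the pads) lies 8 mm behind it; z points along the fingers, y is the line along which they close (so a half turn about z gives the same grasp; the last joint's range is limited). The gripper opens to 85 mm and grips with 20 to 120 N. Pads are 22 mm wide; open, the fingers measure 114 mm over their backs; the gripper's body (76 mm by 85 mm) begins 54 mm behind the grasp point. The pads swing forward as they close: fully open they stand 13 mm farther back than shut.
Start: joints at [1.265, 0.576, 0.025, 1.437, -0.015, 1.129, -0.057], TCP at [148.495, -658.467, 242.289] pointing down, gripper open.
Joint ranges: [-2.76, 2.76], [-0.34, 2.15], [-1.52, 1.57], [0.19, 2.46], [-1.09, 4.23], [0.17, 1.99], [-2.82, 2.82]. Speed limits (rad/s): [2.22, 2.22, 3.01, 3.01, 3.14, 3.14, 3.14].

INTERFACE

Orientations are given as a rotation vector (axis times angle).
In Python, from plant import env, eyes, job, spotter gives the robot as it stands.
- The arm moves only by the tool jog_arm, never from a script. Its argument "increments" is a list that holds one entry, the list of rows, each a list of 5 numbers: the shift along the tool's x, y, z in mm, then the turn about the tool's z in degrees, then the opening, from 0 (shut) to 1 (fully open). A call has 1 to 12 rows; each row is the pose to reach, as a shift and turn from the pose commanded when the call began, along the tool's axes at that moment; what a row does not reach only later rows make up. A row lasts 1/8 s, in which the tool goes at most 62.5 mm and 10.7 degrees, less where a joint would pass 70% of its speed; a pose out of reach is approached as far as the arm can. A call with a gripper value outside its range is refused whole. The fingers move at their own pace and stop on an object; "squeeze" is the grip in N (left out, the last holds). Time passes only in rows, so rows that repeat a pose let the fingers close. It gives the time, the measured TCP pose, the force, the opening and the grip force at its end, in the units of the state.
- env.read_state(): the state, without advancing time (a new reading comes with each control period).
- eyes.read_camera(name): name is "scene" or "top" or "wrist"; returns a dict with "frame" (480x640x3 uint8, red, green, blue), "fx", "fy", "cx", "cy" (pixels), "k1" (the pictures are not rectified: a ray, as slopes to the right and down, at radius r is drawn at 1 + k1 r^2 times it, then the intrinsics apply), "R" (3x3) and "t" (3): a world point X has camera coordinates R X + t. Camera axes: x right, y down, z forward; pixel columns grow to the right and rows downward; lengths in mm; the calibration is good to about 2 mm. A picture is of the moment at which its call begins. There is no depth.
- job.finish_job(): hands the job in; it is judged then, once.
Trained networks look in the newest picture that a camera, given by its name, has taken for a name from the list of things; names that differ only in an ending like _2 or _b are one class to them, and where a whole thing is asked for, a point or a joint stands for the part that bears it (a point fixed in the world has none). Each returns a list of dicts, best first, with "conf" (0 to 1); they miss things now and then, are a little off and sometimes report something else, mostly with a low value. They report only what shows in the picture. A call takes as long as a camera call.
- spotter.outline_of(camera, target): "region" (480x640 bool, what is visible of it) and "bbox" ([left, top, right, bottom] in pixels, round what is visible of it).
The state is a dict: "time_s": time; "joint_pos": joint angles; "joint_vel": joint speeds; "joint_efforts": joint torques, N m; "tcp_pos": TCP position; "ee_rot": TCP orientation; "ft_force": force on the tool from outside, world axes, zero at the start; "ft_torque": the same for the moment, N m; "finger_gap": opening from 0.0 (shut) to 1.0 (fully open); "finger_force": force on a finger pad.
Only numpy, scipy, OpenCV 4.12 (cv2) and the standard library are available. Lean on these libraries where they do the work, as an engineer would, in place of code of your own. Each camera call takes 0.05 s, during which the arm holds its last target. There are 200 camera calls.

TASK

Pick up the cover by its fin, hook its thin lip under the ledge of the open filter housing at a tilt, then swing the cover down until it lies flat and fully home in the bay; lower it, do not let it drop. With the cover home, press the long key fully down and let it up, then do the same with the round key, one key at a time. Leave the jar, the small bottle and the timer where they are.

Things in the scene. Friction and masses are not known exactly. Their poses are not given: they have to be found in the camera images.
- cover: Loose cover, grey plate 170 (own x) x 120 (y) x 8 mm, 0.2 to 0.42 kg, lying on the bench, black grip fin up. Origin: centre of its underside; z up through the fin. Its -x end is a bright metal lip 5 mm thick, 90 wide, 24 long (x -85 to -61 mm), level with the underside.
- cover_lip (a point): Middle of the lip's end edge, at the underside: (-85, 0, 0) mm in the cover's frame; same axes as the cover.
- cover_fin (a point): Middle of the top of the grip fin, (0, 0, 41) mm in the cover's frame, same axes. The fin is 14 mm thick (along x), 70 mm wide (along y) and stands 33 mm above the 8 mm plate: grip it across its 14 mm.
- housing: White filter housing fixed on the bench, 194 (own x) x 198 (y) mm, walls 60 mm and ledge 67 mm high above the bench. Origin: centre of its underside; own x points roughly away from the robot. Open bay for the cover on its +y side, a strip 56 mm wide with two black keys along its -y side (strip top 58 mm high).
- bay (a point): Centre of the open bay at seat height: (0, 28, 50) mm in the housing's frame, same axes. In this frame, mm: inside of the bay x -89 to 89, y -64 to 64; walls 7 to 8 thick rise to z 10. The cover seats on two rails at z 0 (x -49 to 89, 14 wide along the side walls), the rest is free down to z -24. Seated, the cover's origin lies within about 4 mm of this point, axes alike.
- ledge (a point): Middle of the ledge's free lower edge: (-67, 0, 11) mm in the bay's frame, same axes. The ledge covers the bay's -x end (towards the robot) from bay x -89 to -67, full width, 6 mm thick. From ledge to far wall is 156 mm, the cover is 170: so the lip goes under the ledge first, nearly to the back of the pocket, the other end raised about 20 degrees, then swings down.
- long_key_top (a point): Centre of the top of the long key (oblong, 44 x 22 mm along housing x and y), 10 mm above the strip when up; at (45, -71, 68) mm in the housing's frame, farther from the robot than the round key. Moves down with the key.
- round_key_top (a point): Centre of the top of the round key (28 mm diameter), 10 mm above the strip when up; at (-40, -71, 68) mm in the housing's frame, the key nearer to the robot. Moves down with the key.
- long_key (a joint): Travel of the long key: 0 up, 0.005 m fully down; spring, 1.4 N at the start to 5 N fully down. It springs back.
- round_key (a joint): Travel of the round key: 0 up, 0.005 m fully down; spring, 1.4 N at the start to 5 N fully down. It springs back.
- powder_jar: Bystander: jar with black cap, 58 mm diameter, 66 mm high, beyond the cover. Origin: centre of its underside.
- bottle_100: Bystander: small bottle with blue cap, 56 mm diameter, 105 mm high, beyond the housing. Origin: centre of its underside.
- timer: Bystander: flat white timer, 58 x 66 x 18 mm, to the right of the housing. Origin: centre of its underside.

How it is judged:
By the outcome, as a careful person would: the job done as asked, in the order asked, and still so for the second after the job is handed in, with the robot touching nothing.
It also fails if it takes over 53 s, if anything falls off the work surface, if the arm or the gripper's body presses on something with over 40 N, if the wrist force passes 120 N, or if a joint passes its speed limit or range.

## Working session

There is one attempt and no reset: what is moved stays moved. The work goes in short steps, Python scripts to look and compute and a tool call to move; the robot and the scene stay as the last step left them, time stands still between calls to the robot, and variables do not carry over. Pictures are saved under pics/ and viewed, at most 13 in all, crops included, and the job is handed in when it is done.

Besides the shell and the picture viewer there is one more tool, called after "Call:" by a JSON object that holds its "fn" and its "kwargs", one argument or row to a line. jog_arm: Moves the arm, as the interface text tells. Its arguments: {"type":"object","properties":{"increments":{"type":"array"},"squeeze":{"type":"number"}},"required":["increments"]}

```bash
mkdir -p pics; ls; cat > h.py <<'E'
import numpy as np, cv2
from plant import env, eyes, job, spotter
from scipy.spatial.transform import Rotation as Ro
def ray(c,uv):
    p=np.array([(uv[0]-c['cx'])/c['fx'],(uv[1]-c['cy'])/c['fy']]); s=p.copy()
    for _ in range(20): s=p/(1+c['k1']*(s@s))
    R=np.array(c['R']);t=np.array(c['t'])
    d=R.T@np.array([s[0],s[1],1]); return -R.T@t,d/np.linalg.norm(d)
def atz(c,uv,z):
    o,d=ray(c,uv); return o+d*(z-o[2])/d[2]
def proj(c,X):
    X=np.atleast_2d(X)@np.array(c['R']).T+np.array(c['t']); s=X[:,:2]/X[:,2:]
    s=s*(1+c['k1']*(s**2).sum(1,keepdims=True)); return s*[c['fx'],c['fy']]+[c['cx'],c['cy']]
def tri(cs,uvs):
    A=0;b=0
    for c,u in zip(cs,uvs):
        o,d=ray(c,u);P=np.eye(3)-np.outer(d,d);A=A+P;b=b+P@o
    return np.linalg.solve(A,b)
def st():
    s=env.read_state(); print({k:np.round(s[k],3).tolist() for k in s if k not in('joint_vel','joint_efforts')}); print(np.round(Ro.from_rotvec(s['ee_rot']).as_matrix(),3).tolist()); return s
E
python3 - <<'E'
from h import *
st()
for n in('scene','top','wrist'):
    c=eyes.read_camera(n); cv2.imwrite(f'pics/{n}0.png',c['frame'][:,:,::-1])
    print(n,{k:np.round(c[k],3).tolist() for k in c if k!='frame'})
    for t in('cover','cover_lip','cover_fin','housing','long_key','round_key','powder_jar','bottle_100','timer'):
        r=spotter.outline_of(n,t)
        for q in r[:1]:
            m=q['region'].astype(np.uint8); rect=cv2.minAreaRect(cv2.findNonZero(m)); print(t,round(q['conf'],2),q['bbox'],m.sum(),np.round(rect[0],1),np.round(rect[1],1),round(rect[2],1))
E
```

```text
pics
{'time_s': 0.0, 'joint_pos': [1.265, 0.577, 0.025, 1.438, -0.015, 1.129, -0.056], 'tcp_pos': [148.366, -658.036, 241.456], 'ee_rot': [-3.121, -0.348, 0.0], 'ft_force': [-0.105, -0.191, -0.747], 'ft_torque': [0.028, -0.059, -0.001], 'finger_force': 0.0, 'finger_gap': 1.0}
[[0.976, 0.22, -0.0], [0.22, -0.976, 0.002], [-0.0, -0.002, -1.0]]
scene {'fx': 623.011, 'fy': 623.011, 'cx': 317.75, 'cy': 251.834, 'k1': 0.045, 'R': [[-0.89, -0.455, -0.008], [-0.211, 0.427, -0.88], [0.404, -0.782, -0.476]], 't': [407.563, 225.955, 1310.738]}
cover_lip 0.66 [249.5, 303.2, 334.1, 348.1] 2465 [289.2 326.7] [75.7 43.2] 25.2
cover_fin 0.65 [250.1, 299.3, 325.6, 351.0] 2329 [288.7 326.4] [75.6 39.6] 21.8
housing 0.74 [283.2, 230.1, 371.4, 291.1] 4259 [325.1 259.6] [86.2 56.2] 7.7
long_key 0.63 [310.5, 233.0, 325.6, 239.2] 73 [317.  234.5] [ 5. 14.] 90.0
round_key 0.44 [343.7, 237.8, 352.6, 242.3] 48 [348. 238.] [6. 8.] 90.0
powder_jar 0.28 [281.5, 232.3, 373.2, 294.0] 4294 [325.  259.8] [86.5 57.3] 7.8
bottle_100 0.57 [248.8, 226.0, 274.0, 269.6] 774 [261.5 247.9] [42.2 19.7] 86.6
timer 0.76 [386.2
[... 441 characters left out ...]
310.2] 3299 [220.1 273.2] [50.1 69.7] 6.9
housing 0.82 [288.3, 208.2, 383.9, 307.6] 6953 [333.8 256.8] [83.9 84.7] 77.6
long_key 0.76 [355.1, 223.8, 364.1, 242.5] 175 [358.9 231.1] [18.7  9.5] 76.0
round_key 0.45 [364.0, 260.8, 373.5, 268.5] 110 [367.5 266. ] [10. 11.] 90.0
powder_jar 0.65 [181.4, 196.1, 212.0, 224.7] 615 [196.5 210.5] [29.7 24. ] 45.0
bottle_100 0.62 [305.3, 170.5, 322.5, 203.3] 588 [310. 187.] [30. 22.] 90.0
timer 0.72 [423.9, 290.6, 452.2, 314.2] 624 [438.  301.5] [25. 26.] 90.0
wrist {'fx': 369.974, 'fy': 369.974, 'cx': 317.733, 'cy': 238.786, 'k1': -0.022, 'R': [[0.219, -0.976, 0.001], [-0.932, -0.209, 0.297], [-0.29, -0.066, -0.955]], 't': [-675.511, -38.155, 377.594]}
```

```bash
python3 - <<'E'
import cv2
a=cv2.imread('pics/top0.png')[150:330,160:480]; cv2.imwrite('pics/top0c.png',cv2.resize(a,None,fx=2.5,fy=2.5,interpolation=cv2.INTER_CUBIC))
b=cv2.imread('pics/scene0.png')[200:380,200:440]; cv2.imwrite('pics/scene0c.png',cv2.resize(b,None,fx=3,fy=3,interpolation=cv2.INTER_CUBIC))
E
```

```text
(no output)
```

View pics/top0c.png

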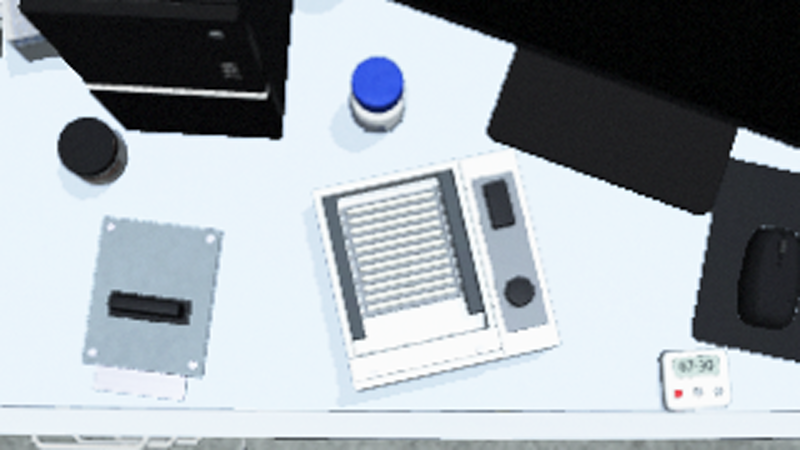

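View pics/scene0c.png

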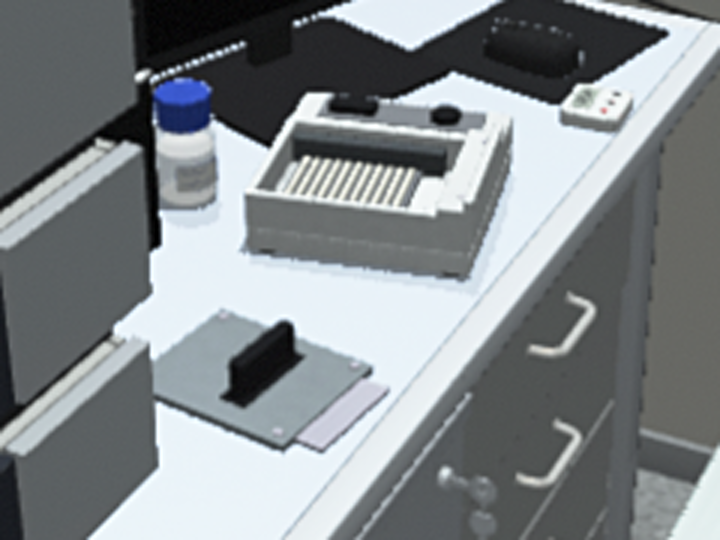

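```bash
cat > fit.py <<'E'
from h import *
from scipy.optimize import least_squares
def fit(obs,x0,dof4=True):
    # obs: list of (cam, body pts Nx3, pixels Nx2); params x,y,z,yaw
    def f(p):
        R=Ro.from_euler('z',p[3]).as_matrix(); r=[]
        for c,B,P in obs: r.append((proj(c,np.array(B,float)@R.T+p[:3])-np.array(P,float)).ravel())
        return np.concatenate(r)
    s=least_squares(f,x0,x_scale=[100,100,100,1],loss='soft_l1'); return s.x,f(s.x).reshape(-1,2)
E
python3 - <<'E'
from fit import *
T=eyes.read_camera('top');S=eyes.read_camera('scene')
t=lambda L:np.array(L)/2.5+[160,150]; s=lambda L:np.array(L)/3+[200,200]
p,r=fit([(T,[[85,60,8],[85,-60,8],[-61,-60,8],[-61,60,8]],t([[105,217],[222,230],[205,377],[82,365]])),
 (S,[[85,-60,8],[-61,-60,8],[-61,60,8]],s([[228,308],[372,370],[285,447]]))],[500,200,0,-.1])
print('cover',p.round(2),r.round(1).tolist())
p,r=fit([(T,[[97,99,60],[97,-99,58],[-97,99,60],[45,-71,68],[-40,-71,68]],t([[315,192],[515,152],[355,388],[498,203],[519,292]])),
 (S,[[45,-71,68],[-40,-71,68]],s([[353,104],[447,115]]))],[500,-50,0,.2])
print('housing',p.round(2),r.round(1).tolist())
for n,uv in(('jar',[88,147]),('bottle',[378,83])): print(n,atz(T,t(uv),66 if n=='jar' else 105))
E
```

```text
cover [ 4.7794e+02  1.1119e+02 -4.2500e+00 -1.1000e-01] [[-0.1, 0.5], [0.5, 0.6], [-0.4, 0.6], [0.7, -0.4], [-2.7, 0.6], [0.4, -1.3], [-0.7, 0.1]]
housing [ 5.1493e+02 -1.6723e+02 -6.4000e+00  2.1000e-01] [[-0.6, -0.6], [0.2, -1.1], [-0.2, 1.1], [0.8, 1.0], [0.2, 0.4], [-0.1, 0.2], [-0.8, 0.0]]
jar [627.93191112 166.19677237  66.        ]
bottle [ 680.91749418 -111.41632502  105.        ]
```

Call:
{"fn": "jog_arm", "kwargs": {
  "increments": [
    [[60,-35,0,0,1],[120,-70,0,0,1],[180,-105,0,0,1],[240,-140,0,0,1],[300,-175,0,0,1],[356,-205,0,0,1],[400,-260,0,0,1],[430,-315,0,0,1],[460,-375,0,0,1],[479,-433,0,0,1],[485,-495,0,8,1],[490,-555,0,19,1]]
  ]
}}

```text
time_s: 3.1
tcp_pos: [508.3, -50.2, 242.4]
ee_rot: [-3.137, 0.152, -0.001]
ft_force: [0.6, 0.7, 0.4]
finger_gap: 1.004
finger_force: 0.0
```

```bash
python3 -c "
from h import *
st()"
```

```text
{'time_s': 3.1, 'joint_pos': [0.021, 0.332, -0.019, 1.865, 0.007, 0.944, -1.669], 'tcp_pos': [508.335, -50.207, 242.448], 'ee_rot': [-3.137, 0.152, -0.001], 'ft_force': [0.609, 0.67, 0.355], 'ft_torque': [0.026, -0.056, -0.011], 'finger_force': 0.0, 'finger_gap': 1.004}
[[0.995, -0.097, 0.001], [-0.097, -0.995, 0.0], [0.001, -0.0, -1.0]]
```

Call:
{"fn": "jog_arm", "kwargs": {
  "increments": [
    [[-15,-52,24,0,1],[-30,-104,48,1,1],[-45,-157,72,1,1],[-45,-157,72,1,1],[-45,-157,72,1,1]]
  ]
}}

```text
time_s: 3.72
tcp_pos: [478.1, 107.7, 170.5]
ee_rot: [3.136, -0.172, 0.0]
ft_force: [0.3, -1.0, -0.1]
finger_gap: 1.002
finger_force: 0.0
```

```bash
python3 - <<'E'
from h import *
st()
c=eyes.read_camera('wrist'); cv2.imwrite('pics/w1.png',c['frame'][:,:,::-1])
print({k:np.round(c[k],3).tolist() for k in c if k!='frame'})
p=np.array([478,111,0]);R=Ro.from_euler('z',-.11).as_matrix()
print(proj(c,np.array([[85,60,8],[85,-60,8],[-61,-60,8],[-61,60,8],[7,35,41],[7,-35,41],[-7,-35,41],[-7,35,41]])@R.T+p).round(0).tolist())
E
```

```text
{'time_s': 3.725, 'joint_pos': [-0.276, 0.391, -0.057, 2.009, 0.033, 0.742, -2.033], 'tcp_pos': [478.085, 107.651, 170.455], 'ee_rot': [3.136, -0.172, 0.0], 'ft_force': [0.301, -0.97, -0.058], 'ft_torque': [-0.052, -0.016, 0.002], 'finger_force': 0.0, 'finger_gap': 1.002}
[[0.994, -0.109, 0.0], [-0.109, -0.994, -0.0], [0.0, 0.0, -1.0]]
{'fx': 369.974, 'fy': 369.974, 'cx': 317.733, 'cy': 238.786, 'k1': -0.022, 'R': [[-0.11, -0.994, 0.001], [-0.949, 0.105, 0.296], [-0.295, 0.031, -0.955]], 't': [158.894, 425.164, 447.087]}
[[232.0, 111.0], [392.0, 111.0], [382.0, 289.0], [244.0, 289.0], [264.0, 223.0], [360.0, 223.0], [360.0, 241.0], [265.0, 242.0]]
```

View pics/w1.png

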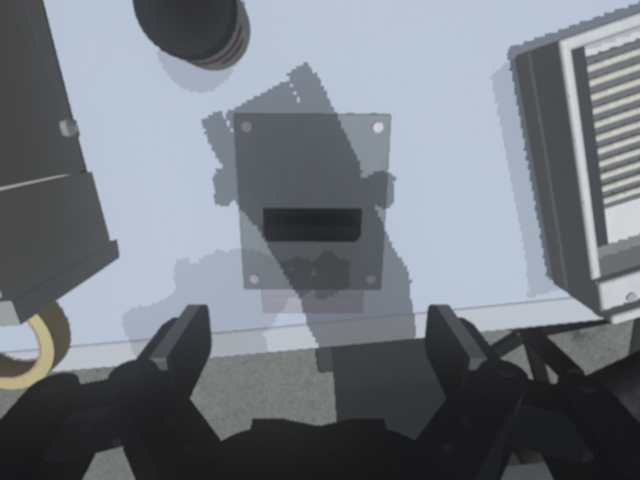

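```bash
python3 - <<'E'
from h import *
c=eyes.read_camera('wrist');S=eyes.read_camera('scene')
for uw,us in(((118,245),(143,337)),((118,245),(155,460)),((90,175),(143,145))):
    us=np.array(us)/3+200; X=tri([c,S],[uw,us]); print(X.round(0),(proj(c,X)-uw).round(1),(proj(S,X)-us).round(1))
for z in(0,100,200): print(atz(c,(118,245),z).round())
E
```

```text
[503. 221. 101.] [[-4.6 -4.3]] [[1.6 0. ]]
[480. 260.  30.] [[2.3 2.2]] [[-1.1 -0. ]]
[546. 154. 210.] [[8.  7.7]] [[-1.2 -0.2]]
[474. 280.   0.]
[500. 219. 100.]
[527. 159. 200.]
```

Call:
{"fn": "jog_arm", "kwargs": {
  "increments": [
    [[-1,-1,50,0,1],[-1,-1,100,0,1],[-1,-1,100,0,1],[-1,-1,100,0,1]]
  ],
  "squeeze": 20
}}

```text
time_s: 4.38
tcp_pos: [477.9, 108.6, 71.7]
ee_rot: [-3.136, 0.175, -0.002]
ft_force: [0.2, -0.2, 0.7]
finger_gap: 0.997
finger_force: 0.0
```

```bash
python3 - <<'E'
from h import *
st()
c=eyes.read_camera('wrist'); cv2.imwrite('pics/w2.png',c['frame'][:,:,::-1])
p=np.array([476.5,111,0]);R=Ro.from_euler('z',-.11).as_matrix()
print(proj(c,np.array([[85,60,8],[85,-60,8],[-61,-60,8],[-61,60,8],[7,35,41],[7,-35,41],[-7,-35,41],[-7,35,41]])@R.T+p).round(0).tolist())
E
```

```text
{'time_s': 4.375, 'joint_pos': [-0.286, 0.546, -0.049, 2.11, 0.055, 0.485, -2.058], 'tcp_pos': [477.904, 108.618, 71.713], 'ee_rot': [-3.136, 0.175, -0.002], 'ft_force': [0.204, -0.169, 0.749], 'ft_torque': [0.03, 0.043, -0.067], 'finger_force': 0.0, 'finger_gap': 0.997}
[[0.994, -0.111, 0.001], [-0.111, -0.994, 0.0], [0.001, -0.0, -1.0]]
[[191.0, 108.0], [433.0, 107.0], [411.0, 360.0], [216.0, 360.0], [238.0, 279.0], [386.0, 279.0], [384.0, 306.0], [240.0, 306.0]]
```

View pics/w2.png

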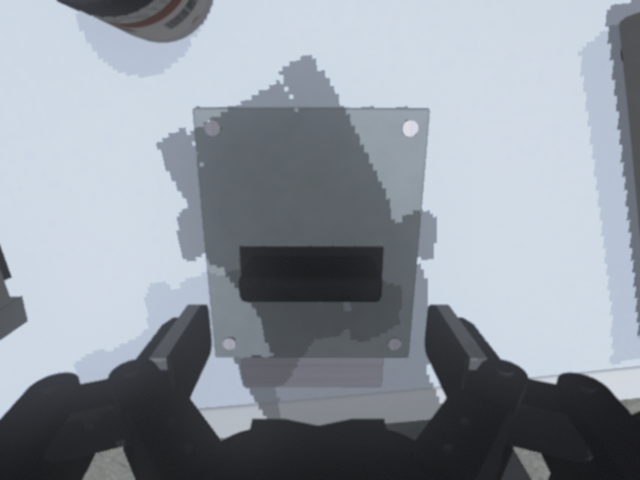

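```bash
python3 - <<'E'
from fit import *
c=eyes.read_camera('wrist')
B=[[85,60,8],[85,-60,8],[-61,-60,8],[-61,60,8],[-7,-35,41],[-7,35,41]]
p,r=fit([(c,B,[[193,108],[430,108],[409,356],[215,357],[382,301],[240,301]])],[477,111,0,-.11]);print(p.round(3),r.round(1).tolist())
E
```

```text
[ 4.77211e+02  1.11827e+02 -3.37500e+00 -1.13000e-01] [[0.0, -0.5], [-0.3, -0.4], [-0.4, 0.1], [1.0, -1.1], [-0.0, 0.9], [0.0, 0.8]]
```

Call:
{"fn": "jog_arm", "kwargs": {
  "increments": [
    [[-1,-3,20,0,1],[-1,-3,40,0,1],[-1,-3,48,0,1],[-1,-3,48,0,1],[-1,-3,48,0,0.7],[-1,-3,48,0,0.7],[-1,-3,48,0,0.7],[-1,-3,48,0,0.7]]
  ],
  "squeeze": 25
}}

```text
time_s: 5.48
tcp_pos: [476.9, 112.2, 23.3]
ee_rot: [-3.136, 0.173, -0.002]
ft_force: [-1.0, 0.4, 6.6]
finger_gap: 0.814
finger_force: 27.8
```

```bash
python3 - <<'E'
from h import *
st()
c=eyes.read_camera('wrist'); cv2.imwrite('pics/w3.png',c['frame'][:,:,::-1])
E
```

```text
{'time_s': 5.475, 'joint_pos': [-0.301, 0.634, -0.039, 2.143, 0.065, 0.363, -2.074], 'tcp_pos': [476.915, 112.231, 23.31], 'ee_rot': [-3.136, 0.173, -0.002], 'ft_force': [-0.955, 0.413, 6.629], 'ft_torque': [-0.117, 0.176, -0.006], 'finger_force': 27.76, 'finger_gap': 0.814}
[[0.994, -0.11, 0.002], [-0.11, -0.994, 0.0], [0.001, -0.001, -1.0]]
```

View pics/w3.png

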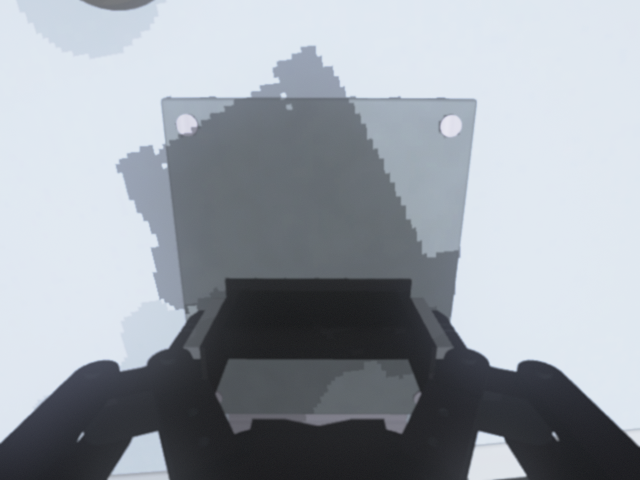

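Call:
{"fn": "jog_arm", "kwargs": {
  "increments": [
    [[0,0,-10,0,0.7],[0,0,-30,0,0.7],[0,0,-60,0,0.7],[0,0,-100,0,0.7],[3,15,-140,-3,0.7],[9,40,-180,-8,0.7],[16,65,-210,-13,0.7],[23,90,-227,-18,0.7],[23,90,-227,-18,0.7],[23,90,-227,-18,0.7]]
  ],
  "squeeze": 25
}}

```text
time_s: 6.78
tcp_pos: [488.7, 20.5, 249.3]
ee_rot: [-3.125, -0.319, 0.001]
ft_force: [-0.6, 1.1, -2.5]
finger_gap: 0.815
finger_force: 30.9
```

```bash
python3 - <<'E'
from h import *
st()
c=eyes.read_camera('wrist'); S=eyes.read_camera('scene')
cv2.imwrite('pics/w4.png',np.vstack([c['frame'],])[:,:,::-1])
cv2.imwrite('pics/s4.png',S['frame'][:,:,::-1])
a=c['frame'][:300,200:]; b=S['frame'][120:330,180:460]
b=cv2.resize(b,(400,300)); cv2.imwrite('pics/m4.png',np.hstack([cv2.resize(a,(440,300)),b])[:,:800,::-1])
cv2.imwrite('pics/w4.png',c['frame'][:,:,::-1])
E
```

```text
{'time_s': 6.775, 'joint_pos': [-0.037, 0.295, -0.133, 1.9, 0.047, 0.95, -1.559], 'tcp_pos': [488.719, 20.527, 249.347], 'ee_rot': [-3.125, -0.319, 0.001], 'ft_force': [-0.627, 1.106, -2.52], 'ft_torque': [0.032, 0.006, -0.02], 'finger_force': 30.909, 'finger_gap': 0.815}
[[0.979, 0.202, -0.0], [0.202, -0.979, 0.0], [-0.0, -0.0, -1.0]]
```

View pics/m4.png

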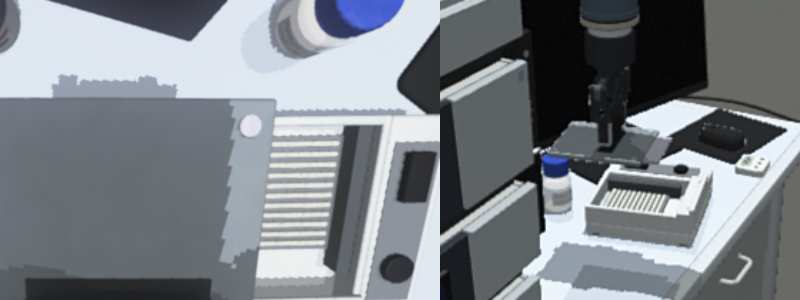

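```bash
python3 - <<'E'
from fit import *
cs={n:eyes.read_camera(n) for n in('top','scene','wrist')}
H=[515,-167,-3,.21]; R=Ro.from_euler('z',.21).as_matrix()
obs=[]
K={'long_key':[45,-71,68],'round_key':[-40,-71,68]}
for k in K:
    us=[];cc=[]
    for n in cs:
        r=spotter.outline_of(n,k)
        if not r: print(k,n,'none');continue
        pr=proj(cs[n],R@np.array(K[k])+H[:3])[0]
        for q in r[:2]:
            m=q['region'].astype(np.uint8); x,y=np.nonzero(m)[::-1]; print(k,n,round(q['conf'],2),q['bbox'],x.mean().round(1),y.mean().round(1),pr.round(1))
a=cv2.imread('pics/w4.png')[90:330,440:640]; cv2.imwrite('pics/w4c.png',cv2.resize(a,None,fx=2.5,fy=2.5,interpolation=cv2.INTER_CUBIC))
E
```

```text
long_key top 0.66 [352.5, 220.3, 366.6, 241.2] 358.7 230.3 [360.1 232. ]
long_key scene none
long_key wrist 0.57 [598.0, 149.6, 640.0, 204.8] 616.6 177.5 [620.3 177. ]
round_key top 0.45 [362.2, 261.5, 373.6, 269.8] 367.4 266.0 [367.9 267.1]
round_key scene 0.74 [255.0, 199.0, 343.4, 234.0] 298.6 220.6 [348.2 237.3]
round_key scene 0.55 [341.6, 237.8, 352.6, 242.5] 347.8 237.7 [348.2 237.3]
round_key wrist 0.75 [582.1, 254.1, 613.4, 285.0] 596.9 268.8 [598.9 269.2]
```

View pics/w4c.png

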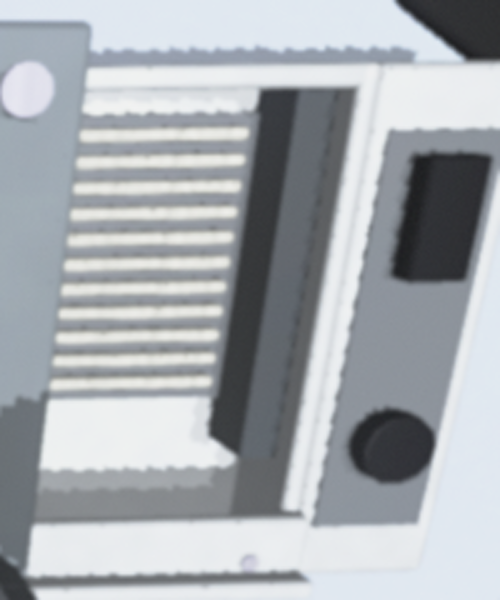

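```bash
python3 - <<'E'
from fit import *
c=eyes.read_camera('wrist');T=eyes.read_camera('top')
w=lambda L:np.array(L)/2.5+[440,90]; t=lambda L:np.array(L)/2.5+[160,150]
W=(c,[[89,-36,60],[67,-60,68],[23,-60,68],[23,-82,68],[67,-82,68],[-40,-71,68],[-67,-36,67],[-97,-99,58]],w([[357,87],[430,155],[412,278],[466,280],[490,156],[399,446],[300,515],[418,568]]))
TT=(T,[[97,99,60],[97,-99,58],[-97,99,60],[45,-71,68],[-40,-71,68]],t([[315,192],[515,152],[355,388],[498,203],[519,292]]))
for o in([W],[W,TT]):
    p,r=fit(o,[515,-167,0,.21]);print(p.round(3),r.round(1).tolist())
E
```

```text
[ 5.13911e+02 -1.71366e+02 -6.37700e+00  2.26000e-01] [[0.1, 0.5], [0.2, -0.1], [-2.8, 1.5], [-0.2, 0.2], [1.3, -0.9], [0.3, 0.2], [-2.5, -0.7], [1.0, -0.4]]
[ 5.14306e+02 -1.68833e+02 -3.74400e+00  2.23000e-01] [[-0.1, -0.5], [0.2, -0.8], [-3.0, 1.3], [-0.2, 0.1], [1.5, -1.5], [-0.2, 0.6], [-3.3, -0.2], [0.5, 0.4], [-0.3, -0.0], [0.5, -1.4], [1.0, 1.7], [1.3, 0.8], [1.1, 0.2]]
```

Call:
{"fn": "jog_arm", "kwargs": {
  "increments": [
    [[2,40,0,0,0.7],[4,85,0,-1,0.7],[6,130,20,-1,0.7],[8,155,60,-1,0.7],[8,162,100,-1,0.7],[8,162,130,-1,0.7],[8,162,144,-1,0.7],[8,162,144,-1,0.7],[8,162,144,-1,0.7]]
  ]
}}

```text
time_s: 8.55
tcp_pos: [530.8, -136.8, 106.4]
ee_rot: [3.122, 0.348, 0.003]
ft_force: [-0.3, -0.1, -2.5]
finger_gap: 0.808
finger_force: 30.8
```

```bash
python3 - <<'E'
from h import *
st()
c=eyes.read_camera('wrist'); T=eyes.read_camera('top')
cv2.imwrite('pics/w5.png',c['frame'][:,:,::-1]);cv2.imwrite('pics/t5.png',T['frame'][:,:,::-1])
a=c['frame'][:400,120:520]; b=cv2.resize(T['frame'][195:320,275:400],(400,400),interpolation=cv2.INTER_CUBIC)
cv2.imwrite('pics/m5.png',np.hstack([a,b])[:,:,::-1])
E
```

```text
{'time_s': 8.55, 'joint_pos': [0.217, 0.55, -0.075, 1.935, 0.065, 0.657, -1.247], 'tcp_pos': [530.799, -136.819, 106.445], 'ee_rot': [3.122, 0.348, 0.003], 'ft_force': [-0.3, -0.112, -2.537], 'ft_torque': [0.032, -0.012, 0.032], 'finger_force': 30.823, 'finger_gap': 0.808}
[[0.975, 0.22, 0.002], [0.22, -0.975, -0.0], [0.002, 0.001, -1.0]]
```

View pics/m5.png

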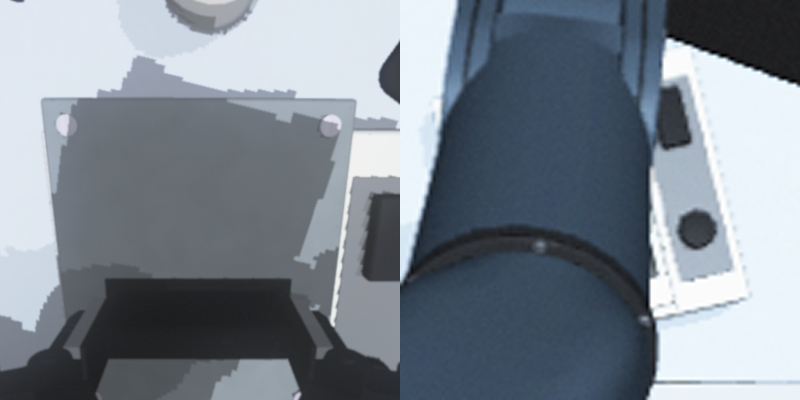

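```bash
python3 - <<'E'
from fit import *
c=eyes.read_camera('wrist')
P={}
for n in('long_key','round_key','housing'):
    for q in spotter.outline_of('wrist',n)[:1]:
        m=q['region'].astype(np.uint8); x,y=np.nonzero(m)[::-1]
        ct=max(cv2.findContours(m,0,2)[0],key=cv2.contourArea); print(n,round(q['conf'],2),q['bbox'],x.mean().round(1),y.mean().round(1), cv2.approxPolyDP(ct,3,True)[:,0].tolist())
B=np.array([[45,-71,68],[67,-60,68],[23,-60,68],[67,-82,68],[-40,-71,68],[97,-99,58],[97,-36,60],[-97,-99,58]])
for h in([514.3,-168.8,0,.223],[514.3,-168.8,-3.7,.223],[513.9,-171.4,-6.4,.226]):
    print(proj(c,B@Ro.from_euler('z',h[3]).as_matrix().T+h[:3]).round(0).tolist())
# dark pixels of keys
g=c['frame'][:,:,:].astype(int).sum(2)
mm=((g<170)).astype(np.uint8);mm[:,:478]=0; mm[:170]=0
n,l,s,ce=cv2.connectedComponentsWithStats(mm)
for i in range(1,n):
    if s[i,4]>150: print(s[i].tolist(),ce[i].round(1))
E
```

```text
long_key 0.98 [481.8, 192.0, 545.9, 282.8] 511.2 236.6 [[541, 197], [525, 193], [492, 196], [482, 270], [488, 280], [529, 279]]
round_key 0.72 [489.4, 357.0, 510.7, 371.0] 497.1 362.4 [[486, 357], [490, 365], [509, 369], [500, 358]]
housing 0.81 [160.7, 128.5, 576.0, 448.7] 501.7 242.8 [[570, 130], [473, 130], [450, 320], [465, 346], [482, 354], [490, 365], [514, 371], [521, 360], [532, 358], [575, 139]]
[[521.0, 240.0], [505.0, 195.0], [492.0, 282.0], [552.0, 195.0], [496.0, 387.0], [586.0, 128.0], [455.0, 127.0], [519.0, 451.0]]
[[517.0, 238.0], [502.0, 193.0], [489.0, 279.0], [547.0, 193.0], [493.0, 383.0], [581.0, 128.0], [452.0, 127.0], [516.0, 447.0]]
[[519.0, 238.0], [503.0, 194.0], [491.0, 279.0], [548.0, 194.0], [495.0, 381.0], [581.0, 129.0], [454.0, 129.0], [518.0, 444.0]]
[607, 170, 33, 26, 453] [628.2 178.4]
[483, 208, 14, 71, 475] [489.8 245.7]
[478, 354, 162, 126, 12743] [554.  424.6]
```

Call:
{"fn": "jog_arm", "kwargs": {
  "increments": [
    [[-1,-1.5,10,0,0.7],[-1,-1.5,18,0,0.7],[-1,-1.5,21,0,0.7],[-1,-1.5,24,0,0.7],[-1,-1.5,24,0,0.7]]
  ],
  "squeeze": 20
}}

```text
time_s: 9.48
tcp_pos: [528.6, -135.7, 81.3]
ee_rot: [3.122, 0.347, -0.0]
ft_force: [-0.9, -0.4, -0.3]
finger_gap: 0.808
finger_force: 31.3
```

Call:
{"fn": "jog_arm", "kwargs": {
  "increments": [
    [[0,0,1,0,0.7],[0,0,2,0,0.7],[0,0,2,0,0.7]]
  ]
}}

```text
time_s: 9.85
tcp_pos: [528.6, -135.8, 79.4]
ee_rot: [3.122, 0.347, -0.0]
ft_force: [-2.9, -0.3, 2.8]
finger_gap: 0.814
finger_force: 31.7
```

Call:
{"fn": "jog_arm", "kwargs": {
  "increments": [
    [[0,0,1,0,0.7],[0,0,2,0,0.7],[0,0,2,0,0.7]]
  ]
}}

```text
time_s: 10.22
tcp_pos: [528.7, -135.7, 77.8]
ee_rot: [3.122, 0.347, 0.0]
ft_force: [-4.7, -0.7, 11.3]
finger_gap: 0.814
finger_force: 32.7
```

```bash
python3 - <<'E'
from h import *
s=st()
R=Ro.from_rotvec(s['ee_rot']).as_matrix(); print('tool f',R.T@s['ft_force'],'tau',R.T@s['ft_torque'])
c=eyes.read_camera('wrist');S=eyes.read_camera('scene')
cv2.imwrite('pics/w6.png',c['frame'][:,:,::-1]);cv2.imwrite('pics/s6.png',S['frame'][:,:,::-1])
for f in('w4','w5','w6'):
    g=cv2.cvtColor(cv2.imread(f'pics/{f}.png'),cv2.COLOR_BGR2GRAY).astype(int)
    for x in(190,440):
        d=np.diff(g[60:180,x]);print(f,x,[(60+i,int(d[i])) for i in np.argsort(d)[:3]])
    d=np.diff(g[120,:]);print([(int(i),int(d[i])) for i in np.argsort(-abs(d))[:6]])
b=S['frame'][200:300,250:400]; cv2.imwrite('pics/s6c.png',cv2.resize(b,(750,500),interpolation=cv2.INTER_CUBIC)[:,:,::-1])
E
```

```text
{'time_s': 10.225, 'joint_pos': [0.212, 0.591, -0.071, 1.963, 0.072, 0.59, -1.255], 'tcp_pos': [528.653, -135.7, 77.824], 'ee_rot': [3.122, 0.347, 0.0], 'ft_force': [-4.699, -0.716, 11.262], 'ft_torque': [0.008, 0.871, 0.021], 'finger_force': 32.692, 'finger_gap': 0.814}
[[0.976, 0.22, 0.0], [0.22, -0.976, -0.0], [0.0, 0.0, -1.0]]
tool f [ -4.73992778  -0.33107082 -11.26254244] tau [ 0.19959862 -0.84799927 -0.02096006]
w4 190 [(np.int64(97), -46), (np.int64(96), -36), (np.int64(98), -21)]
w4 440 [(np.int64(97), -41), (np.int64(98), -29), (np.int64(118), -12)]
[(58, 51), (59, 41), (441, 35), (474, 33), (162, -30), (473, 30)]
w5 190 [(np.int64(97), -32), (np.int64(96), -31), (np.int64(113), -13)]
w5 440 [(np.int64(97), -42), (np.int64(98), -29), (np.int64(118), -25)]
[(541, -46), (540, -41), (188, -33), (162, -31), (539, -29), (443, 27)]
w6 190 [(np.int64(90), -39), (np.int64(91), -30), (np.int64(101), -23)]
w6 440 [(np.int64(90), -36), (np.int64(91), -31), (np.int64(114), -23)]
[(579, -49), (578, -47), (182, -33), (580, -32), (168, 31), (449, 30)]
```

View pics/s6c.png

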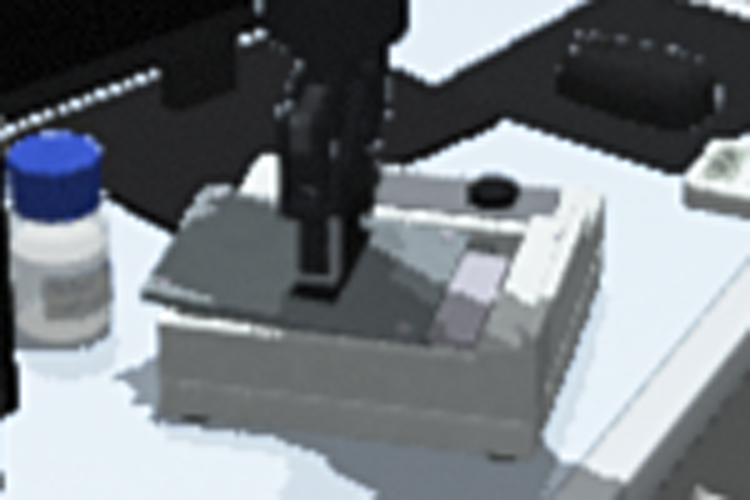

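Call:
{"fn": "jog_arm", "kwargs": {
  "increments": [
    [[-3,0,0,0,0.7],[-6,0,0,0,0.7],[-9,0,0,0,0.7],[-12,0,0,0,0.7],[-14,0,0,0,0.7],[-14,0,0,0,0.7]]
  ]
}}

```text
time_s: 11.08
tcp_pos: [514.7, -138.8, 77.3]
ee_rot: [3.122, 0.347, -0.001]
ft_force: [1.1, 0.5, 5.7]
finger_gap: 0.812
finger_force: 32.0
```

```bash
cat > tl.py <<'E'
from h import *
s=env.read_state()
R=Ro.from_rotvec(s['ee_rot']).as_matrix(); print('tool f',(R.T@s['ft_force']).round(1),'tau',(R.T@s['ft_torque']).round(2),s['time_s'])
B=Ro.from_euler('z',.22).as_matrix(); print('bay',(B.T@(np.array(s['tcp_pos'])-[508,-140.3,50])).round(1))
c=eyes.read_camera('wrist'); g=cv2.cvtColor(c['frame'],cv2.COLOR_RGB2GRAY).astype(int)
for x in(220,310,410):
    d=np.diff(g[40:180,x]);print(x,[(40+int(i),int(d[i])) for i in np.argsort(d)[:3]])
E
python3 tl.py
```

```text
tool f [ 1.2 -0.3 -5.7] tau [ 0.11  0.37 -0.04] 11.075
bay [ 6.8  0.  27.3]
220 [(81, -28), (82, -27), (90, -22)]
310 [(79, -31), (78, -20), (90, -17)]
410 [(83, -35), (91, -32), (90, -30)]
```

Call:
{"fn": "jog_arm", "kwargs": {
  "increments": [
    [[-2,0,-2,0,0.7],[-4,0,-4,0,0.7],[-5,0,-6,0,0.7],[-6,0,-8,0,0.7],[-7,0,-10,0,0.7],[-8,0,-12,0,0.7],[-8,0,-13,0,0.7],[-8,0,-13,0,0.7]]
  ]
}}

```text
time_s: 12.12
tcp_pos: [507.1, -140.4, 90.3]
ee_rot: [-3.122, -0.347, 0.001]
ft_force: [-2.4, -0.4, -7.5]
finger_gap: 0.813
finger_force: 30.2
```

```bash
python3 tl.py
```

```text
tool f [-2.4 -0.1  7.5] tau [ 0.02 -0.07 -0.02] 12.125
bay [-0.9  0.1 40.3]
220 [(68, -32), (83, -27), (69, -20)]
310 [(80, -30), (79, -27), (83, -25)]
410 [(83, -54), (84, -38), (118, -20)]
```

Call:
{"fn": "jog_arm", "kwargs": {
  "increments": [
    [[-1,0,-2,0,0.7],[-3,0,-4,0,0.7],[-4,0,-6,0,0.7],[-4,0,-6,0,0.7]]
  ]
}}

```text
time_s: 12.68
tcp_pos: [503.4, -141.3, 96.6]
ee_rot: [3.122, 0.347, 0.001]
ft_force: [-0.2, 0.3, -6.2]
finger_gap: 0.816
finger_force: 29.9
```

```bash
python3 tl.py; python3 - <<'E'
from h import *
c=eyes.read_camera('wrist');S=eyes.read_camera('scene')
a=c['frame'][:480,100:540]; b=cv2.resize(S['frame'][205:295,270:380],(360,295),interpolation=cv2.INTER_CUBIC)
m=np.zeros((480,800,3),np.uint8); m[:,:440]=a; m[:295,440:]=b; cv2.imwrite('pics/m8.png',m[:,:,::-1])
E
```

```text
tool f [-0.1 -0.4  6.2] tau [0.17 0.08 0.02] 12.675
bay [-4.7  0.  46.6]
220 [(71, -27), (70, -26), (76, -24)]
310 [(76, -60), (77, -32), (75, -29)]
410 [(76, -56), (75, -31), (77, -30)]
```

View pics/m8.png

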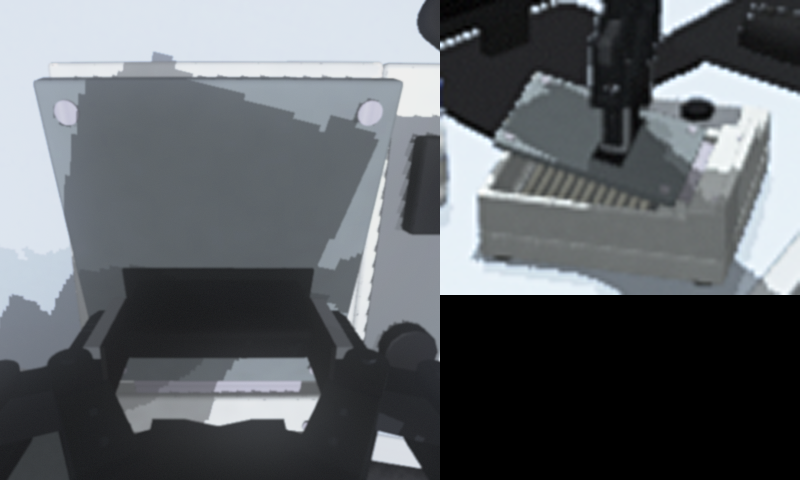

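Call:
{"fn": "jog_arm", "kwargs": {
  "increments": [
    [[0,0,2,0,0.7],[0,0,4,0,0.7],[0,0,6,0,0.7],[0,0,8,0,0.7],[1,0,10,0,0.7],[1,0,12,0,0.7],[2,0,14,0,0.7],[2,0,15,0,0.7],[2,0,15,0,0.7]]
  ]
}}

```text
time_s: 13.95
tcp_pos: [505.8, -140.9, 81.6]
ee_rot: [3.122, 0.348, 0.002]
ft_force: [2.9, 0.3, 4.5]
finger_gap: 0.809
finger_force: 31.3
```

```bash
python3 tl.py
```

```text
tool f [ 2.9  0.3 -4.5] tau [ 0.03  0.14 -0.04] 13.95
bay [-2.3 -0.1 31.6]
220 [(62, -32), (61, -27), (82, -18)]
310 [(79, -28), (80, -24), (82, -24)]
410 [(81, -36), (82, -36), (80, -19)]
```

Call:
{"fn": "jog_arm", "kwargs": {
  "increments": [
    [[1,0,1,0,0.7],[1,0,2,0,0.7],[1.5,0,3,0,0.7],[2,0,4,0,0.7],[2,0,5,0,0.7],[2,0,5,0,0.7]]
  ]
}}

```text
time_s: 14.75
tcp_pos: [507.6, -140.4, 76.3]
ee_rot: [3.122, 0.348, 0.001]
ft_force: [3.8, 0.6, 5.5]
finger_gap: 0.813
finger_force: 31.7
```

```bash
python3 tl.py
```

```text
tool f [ 3.9  0.3 -5.5] tau [-0.07  0.33 -0.01] 14.75
bay [-0.4  0.  26.3]
220 [(65, -32), (64, -29), (86, -12)]
310 [(83, -44), (84, -27), (82, -21)]
410 [(86, -31), (85, -27), (120, -23)]
```

Call:
{"fn": "jog_arm", "kwargs": {
  "increments": [
    [[0,0,1,0,0.7],[0,0,2,0,0.7],[0,0,2,0,0.7]]
  ]
}}

```text
time_s: 15.18
tcp_pos: [508.0, -140.3, 74.4]
ee_rot: [3.122, 0.348, 0.002]
ft_force: [3.1, 0.3, 5.0]
finger_gap: 0.812
finger_force: 31.9
```

```bash
python3 tl.py
```

```text
tool f [ 3.1  0.4 -5. ] tau [-0.01  0.6   0.05] 15.175
bay [-0.  -0.  24.4]
220 [(65, -33), (64, -19), (66, -15)]
310 [(83, -40), (84, -35), (64, -22)]
410 [(87, -32), (86, -29), (120, -22)]
```

Call:
{"fn": "jog_arm", "kwargs": {
  "increments": [
    [[0,0,1,0,0.7],[0,0,2,0,0.7],[0,0,2,0,0.7]]
  ]
}}

```text
time_s: 15.6
tcp_pos: [508.3, -140.3, 73.3]
ee_rot: [3.122, 0.348, 0.004]
ft_force: [2.2, 1.4, 15.7]
finger_gap: 0.814
finger_force: 33.0
```

```bash
python3 tl.py;  python3 - <<'E'
from h import *
c=eyes.read_camera('wrist');cv2.imwrite('pics/w9.png',c['frame'][:,:,::-1])
# predicted rows of seated cover far edge & wall
R=Ro.from_euler('z',.22).as_matrix();o=np.array([508,-140.3,50])
print(proj(c,np.array([[85,-60,8],[85,60,8],[89,-64,10],[97,-64,10],[97,64,10],[85,0,8],[85,0,14]])@R.T+o).round(1).tolist())
g=cv2.cvtColor(c['frame'],cv2.COLOR_RGB2GRAY).astype(int)
for x in (220,300,310,380): print(x,g[50:125:3,x].tolist())
E
```

```text
tool f [  2.4  -0.9 -15.7] tau [0.37 0.15 0.01] 15.6
bay [ 0.3 -0.  23.3]
220 [(65, -33), (66, -23), (64, -15)]
310 [(84, -41), (85, -30), (83, -18)]
410 [(87, -31), (88, -25), (86, -23)]
[[478.7, 98.0], [155.3, 97.5], [493.2, 86.0], [496.1, 62.1], [137.9, 61.6], [317.1, 97.2], [317.1, 95.9]]
220 [224, 224, 224, 224, 224, 206, 150, 159, 159, 158, 157, 154, 135, 107, 100, 109, 104, 110, 110, 110, 109, 108, 108, 108, 106]
300 [225, 225, 225, 224, 224, 204, 212, 229, 231, 231, 231, 171, 135, 103, 101, 113, 106, 110, 108, 108, 108, 108, 107, 107, 106]
310 [224, 224, 224, 224, 225, 204, 212, 229, 230, 231, 230, 226, 137, 104, 101, 114, 106, 111, 109, 109, 108, 109, 108, 108, 108]
380 [225, 224, 224, 224, 225, 200, 211, 228, 230, 231, 230, 226, 197, 115, 109, 139, 140, 163, 164, 163, 163, 143, 110, 111, 109]
```

Call:
{"fn": "jog_arm", "kwargs": {
  "increments": [
    [[0,0,-0.5,0,0.75],[0,0,-0.5,0,0.85],[0,0,-0.5,0,1],[0,0,-0.5,0,1],[0,0,-1,0,1],[0,0,-10,0,1],[0,0,-30,0,1],[0,0,-60,0,1],[0,0,-100,0,1],[0,0,-130,0,1],[0,0,-130,0,1]]
  ]
}}

```text
time_s: 17.08
tcp_pos: [508.4, -140.7, 205.1]
ee_rot: [3.121, 0.347, 0.007]
ft_force: [0.7, 1.2, -0.6]
finger_gap: 1.002
finger_force: 0.0
```

```bash
python3 - <<'E'
from fit import *
st()
c=eyes.read_camera('wrist');cv2.imwrite('pics/w10.png',c['frame'][:,:,::-1])
for n in('cover','long_key','round_key'):
    for q in spotter.outline_of('wrist',n)[:1]:
        m=q['region'].astype(np.uint8); y,x=np.nonzero(m)
        ct=max(cv2.findContours(m,0,2)[0],key=cv2.contourArea); print(n,round(q['conf'],2),q['bbox'],x.mean().round(1),y.mean().round(1),cv2.approxPolyDP(ct,3,True)[:,0].tolist())
R=Ro.from_euler('z',.22).as_matrix();o=np.array([508,-140.3,50])
print(proj(c,np.array([[85,60,8],[85,-60,8],[-61,-60,8],[-61,60,8],[-7,35,41],[-7,-35,41],[45,-99,18],[-40,-99,18]])@R.T+o).round(1).tolist())
E
```

```text
{'time_s': 17.075, 'joint_pos': [0.243, 0.395, -0.087, 1.879, 0.044, 0.865, -1.215], 'tcp_pos': [508.445, -140.704, 205.142], 'ee_rot': [3.121, 0.347, 0.007], 'ft_force': [0.711, 1.156, -0.615], 'ft_torque': [0.03, -0.027, -0.043], 'finger_force': 0.0, 'finger_gap': 1.002}
[[0.976, 0.22, 0.005], [0.22, -0.976, -0.001], [0.004, 0.002, -1.0]]
cover 0.95 [233.3, 109.6, 402.6, 310.2] 316.3 204.9 [[398, 111], [235, 111], [234, 148], [245, 295], [261, 295], [265, 307], [369, 306], [372, 295], [388, 295]]
long_key 0.86 [432.1, 137.6, 468.9, 199.3] 450.2 168.8 [[467, 139], [437, 141], [433, 198], [463, 197]]
round_key 0.74 [422.6, 259.4, 459.2, 293.9] 439.3 276.6 [[436, 259], [424, 267], [421, 279], [429, 291], [444, 294], [455, 286], [457, 272], [450, 262]]
[[231.8, 111.1], [400.2, 111.3], [388.7, 297.7], [243.5, 297.8], [265.9, 248.4], [366.2, 248.4], [453.8, 169.6], [442.1, 278.9]]
```

View pics/w10.png

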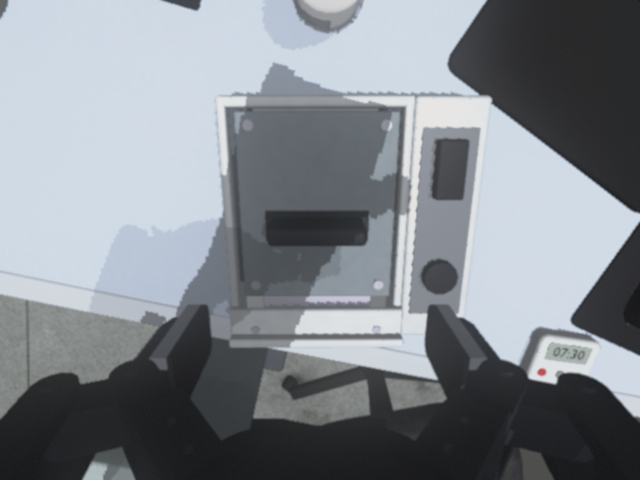

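Call:
{"fn": "jog_arm", "kwargs": {
  "increments": [
    [[22,50,0,0,0],[44,98,20,0,0],[44,98,60,0,0],[44,98,95,0,0],[44,98,115,0,0],[44,98,115,0,0],[44,98,115,0,0]]
  ]
}}

```text
time_s: 18.15
tcp_pos: [571.9, -226.4, 87.6]
ee_rot: [3.122, 0.348, 0.0]
ft_force: [-0.8, -0.7, 0.5]
finger_gap: 0.002
finger_force: 0.0
```

```bash
python3 - <<'E'
from fit import *
st()
c=eyes.read_camera('wrist');cv2.imwrite('pics/w11.png',c['frame'][:,:,::-1])
R=Ro.from_euler('z',.22).as_matrix();o=np.array([508,-140.3,50])
for n in('long_key','round_key'):
    for q in spotter.outline_of('wrist',n)[:1]: print(n,round(q['conf'],2),q['bbox'])
K=np.array([[67,-88,18],[23,-88,18],[23,-110,18],[67,-110,18]])
for z in(0,-4): print(proj(c,K@R.T+o+[0,0,z]).round(0).tolist())
E
```

```text
{'time_s': 18.15, 'joint_pos': [0.343, 0.652, -0.067, 1.772, 0.062, 0.719, -1.106], 'tcp_pos': [571.905, -226.406, 87.604], 'ee_rot': [3.122, 0.348, 0.0], 'ft_force': [-0.814, -0.73, 0.537], 'ft_torque': [-0.032, -0.018, 0.017], 'finger_force': 0.0, 'finger_gap': 0.002}
[[0.976, 0.22, 0.0], [0.22, -0.976, -0.0], [0.0, 0.0, -1.0]]
long_key 0.77 [292.9, 242.5, 346.5, 300.4]
round_key 0.56 [312.8, 411.9, 324.3, 423.5]
[[294.0, 250.0], [296.0, 340.0], [343.0, 340.0], [345.0, 250.0]]
[[294.0, 247.0], [296.0, 335.0], [342.0, 335.0], [344.0, 247.0]]
```

Call:
{"fn": "jog_arm", "kwargs": {
  "increments": [
    [[2,0,4,0,0],[2,0,7,0,0],[2,0,9,0,0],[2,0,10,0,0],[2,0,11,0,0],[2,0,11,0,0]]
  ]
}}

```text
time_s: 19.05
tcp_pos: [573.7, -225.9, 76.4]
ee_rot: [-3.122, -0.347, -0.0]
ft_force: [-0.5, 1.1, 3.8]
finger_gap: 0.0
finger_force: 1.6
```

Call:
{"fn": "jog_arm", "kwargs": {
  "increments": [
    [[0,0,1,0,0],[0,0,2,0,0],[0,0,2,0,0]]
  ]
}}

```text
time_s: 19.42
tcp_pos: [573.7, -225.8, 74.3]
ee_rot: [-3.122, -0.348, -0.0]
ft_force: [-0.1, 1.8, 4.7]
finger_gap: 0.003
finger_force: 2.3
```

Call:
{"fn": "jog_arm", "kwargs": {
  "increments": [
    [[0,0,0.7,0,0],[0,0,1.4,0,0],[0,0,1.4,0,0]]
  ]
}}

```text
time_s: 19.8
tcp_pos: [573.8, -225.9, 74.0]
ee_rot: [3.122, 0.347, 0.001]
ft_force: [-3.9, 2.7, 15.6]
finger_gap: -0.0
finger_force: 7.7
```

Call:
{"fn": "jog_arm", "kwargs": {
  "increments": [
    [[0,0,-5,0,0],[0,0,-15,0,0],[0,0,-30,0,0],[-30,0,-30,0,0],[-60,0,-30,0,0],[-85,0,-30,0,0],[-85,0,-20,0,0],[-85,0,-14,0,0],[-85,0,-14,0,0]]
  ]
}}

```text
time_s: 20.92
tcp_pos: [491.4, -244.1, 86.4]
ee_rot: [-3.122, -0.349, 0.0]
ft_force: [-0.5, -0.6, 0.3]
finger_gap: 0.001
finger_force: 0.0
```

```bash
python3 - <<'E'
from fit import *
st()
c=eyes.read_camera('wrist')
R=Ro.from_euler('z',.22).as_matrix();o=np.array([508,-140.3,50])
for n in('long_key','round_key'):
    for q in spotter.outline_of('wrist',n)[:1]: print(n,round(q['conf'],2),q['bbox'])
K=np.array([[-40,-85,18],[-40,-113,18],[-26,-99,18],[67,-88,18],[23,-110,18]])
for z in(0,-4): print(proj(c,K@R.T+o+[0,0,z]).round(0).tolist())
E
```

```text
{'time_s': 20.925, 'joint_pos': [0.425, 0.581, -0.074, 1.948, 0.069, 0.615, -1.042], 'tcp_pos': [491.38, -244.131, 86.411], 'ee_rot': [-3.122, -0.349, 0.0], 'ft_force': [-0.485, -0.559, 0.318], 'ft_torque': [0.015, -0.068, 0.001], 'finger_force': 0.0, 'finger_gap': 0.001}
[[0.975, 0.221, -0.0], [0.221, -0.975, 0.001], [-0.0, -0.001, -1.0]]
long_key 0.25 [0.2, 0.0, 393.9, 414.6]
round_key 0.74 [291.5, 271.7, 350.5, 302.5]
[[289.0, 303.0], [351.0, 303.0], [320.0, 274.0], [291.0, 36.0], [348.0, 159.0]]
[[289.0, 299.0], [351.0, 299.0], [320.0, 271.0], [291.0, 38.0], [348.0, 158.0]]
```

Well aligned; press the round key.

Call:
{"fn": "jog_arm", "kwargs": {
  "increments": [
    [[0,0,4,0,0],[0,0,7,0,0],[0,0,9,0,0],[0,0,11,0,0],[0,0,12,0,0],[0,0,12,0,0]]
  ]
}}

```text
time_s: 21.82
tcp_pos: [490.7, -244.6, 75.0]
ee_rot: [-3.122, -0.347, -0.0]
ft_force: [-1.2, 1.5, 3.9]
finger_gap: 0.003
finger_force: 2.1
```

Call:
{"fn": "jog_arm", "kwargs": {
  "increments": [
    [[0,0,0.7,0,0],[0,0,1.4,0,0],[0,0,1.4,0,0]]
  ]
}}

```text
time_s: 22.2
tcp_pos: [490.8, -244.6, 74.0]
ee_rot: [3.122, 0.347, 0.0]
ft_force: [-3.2, 2.0, 11.0]
finger_gap: -0.005
finger_force: 5.4
```

Call:
{"fn": "jog_arm", "kwargs": {
  "increments": [
    [[0,0,-5,0,0],[0,0,-15,0,0],[0,0,-40,0,0],[0,0,-80,0,0],[0,0,-120,0,0],[0,0,-140,0,0],[0,0,-140,0,0],[0,0,-140,0,0]]
  ]
}}

```text
time_s: 23.2
tcp_pos: [490.3, -244.5, 212.9]
ee_rot: [-3.122, -0.347, 0.001]
ft_force: [0.3, 0.3, 0.2]
finger_gap: 0.001
finger_force: 0.0
```

```bash
python3 - <<'E'
from fit import *
c=eyes.read_camera('wrist');st()
R=Ro.from_euler('z',.22).as_matrix();o=np.array([508,-140.3,50])
for n in('cover','long_key','round_key'):
    for q in spotter.outline_of('wrist',n)[:1]:
        m=q['region'].astype(np.uint8);ct=max(cv2.findContours(m,0,2)[0],key=cv2.contourArea); print(n,round(q['conf'],2),q['bbox'],cv2.approxPolyDP(ct,3,True)[:,0].tolist())
for z in(0,-4): print(proj(c,np.array([[85,60,8],[85,-60,8],[-61,-60,8],[-61,60,8],[45,-99,18],[-40,-99,18]])@R.T+o+[0,0,z]).round(0).tolist())
E
```

```text
{'time_s': 23.25, 'joint_pos': [0.435, 0.417, -0.084, 1.815, 0.043, 0.913, -1.017], 'tcp_pos': [490.17, -244.427, 212.572], 'ee_rot': [-3.122, -0.347, 0.002], 'ft_force': [-0.795, 1.0, 0.796], 'ft_torque': [0.033, -0.001, -0.015], 'finger_force': 0.0, 'finger_gap': -0.006}
[[0.976, 0.22, -0.002], [0.22, -0.976, 0.001], [-0.001, -0.001, -1.0]]
cover 0.84 [98.2, 46.7, 269.9, 262.5] [[264, 49], [97, 51], [123, 233], [128, 245], [144, 246], [149, 256], [245, 258], [254, 256], [256, 246], [271, 244]]
long_key 0.72 [304.8, 74.7, 333.7, 141.6] [[305, 79], [304, 139], [330, 141], [332, 80]]
round_key 0.88 [304.4, 209.3, 336.6, 240.8] [[316, 206], [304, 213], [301, 229], [308, 239], [322, 242], [333, 234], [335, 220], [326, 208]]
[[94.0, 51.0], [263.0, 50.0], [271.0, 247.0], [124.0, 247.0], [319.0, 109.0], [319.0, 226.0]]
[[97.0, 52.0], [264.0, 51.0], [271.0, 246.0], [127.0, 246.0], [319.0, 109.0], [319.0, 224.0]]
```

Cover is still home, and the keys are up.

```bash
python3 -c "
from plant import job
print(job.finish_job())"
```

```text
the job is handed in; nothing more can be done
None
```

The cover is hooked under the ledge and lies flat and home in the bay. The long key, then the round key, was pressed to its stop and let up. The job was handed in at about 23 s with the arm clear; I gripped the fin by its ends, not across its 14 mm, because the jog cannot tilt the tool, and I judge the tilt reached at about 15 degrees, not 20.

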